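Crank the tube rack under the filling head

ROBOT

A 6-joint arm with a two-finger parallel gripper is mounted at the origin on the work surface. World frame = base frame: x ahead of the robot, y to its left, z up, the work surface at z = 0. Lengths are in m, angles in degrees, forces in N, time in s.
With the tool pointing down it reaches from about 0.4 to 0.825 m from the base axis. Payload 7 kg.
Tool frame: the origin (TCP) lies midway between the tips of the shut fingers; the grasp point (between the pads) lies 19 mm behind it; z points along the fingers, y is the line along which they close (so a half turn about z gives the same grasp; the last joint's range is limited). The gripper opens to 88 mm and grips with 3 to 60 N. Pads are 19 mm wide; open, the fingers measure 130 mm over their backs; the gripper's body (78 mm by 193 mm) begins 47 mm behind the grasp point.
Start: joints at [-55.8, 20.546, 0.682, 0, -70.136, -16.507], TCP at [0.205, -0.643, 0.227] pointing down, gripper open.
Joint ranges: [-176.03, 176.03], [-82.01, 121.73], [-58.28, 71.71], [-173.87, 95.51], [-174.79, -0.11], [-173.66, 173.66]. Speed limits (degrees/s): [136.94, 136.94, 172.46, 180, 180, 180].

INTERFACE

Orientations are given as [roll, pitch, yaw] about the fixed x, y, z axes, in that order (R = Rz(yaw) Ry(pitch) Rx(roll)).
In Python, from plant import r, eyes, workorder gives the robot as it stands.
- The arm moves only by the tool step_arm, never from a script. Its argument "plan" is a list of rows, each a list of 5 numbers: the shift along the tool's x, y, z each as a share of 25 cm, from -1 to 1, then the turn about the tool's z as a share of 60 degrees, from -1 to 1, then the finger opening in mm, from 0 to 87.6. In form: [[x, y, z, turn, jaw], ...]. A call has 1 to 12 rows; each row is the pose to reach, as a shift and turn from the pose commanded when the call began, along the tool's axes at that moment; what a row does not reach only later rows make up. A row lasts 1/12 s, in which the tool goes at most 41.7 mm and 7.16 degrees, less where a joint would pass 70% of its speed; a pose out of reach is approached as far as the arm can. A call with a number of a shift or a turn outside -1 to 1 is refused whole. A call with a gripper value outside its range is refused whole. The fingers move at their own pace and stop on an object; "newtons" is the grip in N (left out, the last holds). Time passes only in rows, so rows that repeat a pose let the fingers close. It gives the time, the measured TCP pose, the force, the opening and the grip force at its end, in the units of the state.
- r.get_state(): the state, without advancing time (a new reading comes with each control period).
- eyes.capture(name): name is "scene" or "top" or "wrist"; returns the picture (420x560x3 uint8, red, green, blue); there is no depth.
- eyes.camera_model(name): a dict with "fov_y" (degrees; the focal length in pixels is half the picture's height over the tangent of half this angle, whatever the lens; pixels are square), "cx", "cy" (the principal point, pixels), "k1" (the pictures are not rectified: a ray, as slopes to the right and down, at radius r is drawn at 1 + k1 r^2 times it, then the intrinsics apply), "world_to_cam" (4x4, takes a point from world to camera coordinates); the wrist camera has in their place "hand_eye" (4x4, takes a point from camera to tool coordinates, whose origin is the TCP and whose axes are the flange's). Camera axes: x right, y up, looking along -z (the intrinsics and any distortion apply to the point x, -y, -z); pixel columns grow to the right and rows downward; lengths in m; the calibration is good to about 2 mm. A picture is of the moment at which its call begins: read the wrist's pose just before it. camera_model takes no time and is no camera call.
- workorder.close_job(): hands the job in; it is judged then, once.
The state is a dict: "time_s": time; "joints": joint angles; "qd": joint speeds; "joint_torque": joint torques, N m; "tcp_pos": TCP position; "eef_rot": TCP orientation; "contact_force": force on the tool from outside, world axes, zero at the start; "moment": the same for the moment, N m; "gripper_width": finger opening in m; "gripper_force": force on a finger pad.
Only numpy, scipy, OpenCV 4.12 (cv2) and the standard library are available. Lean on these libraries where they do the work, as an engineer would, in place of code of your own. Each camera call takes 0.05 s, during which the arm holds its last target. There are 200 camera calls.

TASK

Bring the rack of sample tubes under the filling head with the feeder's large handwheel: first swing its folded crank handle up out of the parking slot until it stands upright and snaps into its catch, then use it to turn the wheel clockwise (seen from above), about three quarters of a turn, until the rack arrives at the end of its travel. Do not push the rack or its tubes themselves, and let go with the crank left standing upright.

Things in the scene. Friction and masses are not known exactly. Their poses are not given: they have to be found in the camera images.
- hub (a point): Centre of the top face of the handwheel, a level plain disc, 200 mm across, 92 mm above the table on a grey gearbox. z up the axle; x points to the crank's hinge pin (86 mm from the axle, 24 mm above the face, parallel to y) and turns with the wheel. A fixed centre post with two ears, 38 mm above the face, holds the folded crank's nose and locks the wheel until it is raised past 0.35 rad.
- crank (a joint): Angle (rad) of the folding crank: 0 folded flat from its hinge towards the hub (starts up to 0.1), 1.57 upright, stop 1.6. Let go low, it falls back; a sprung catch resists from 0.75 to 1.15, then pulls it upright and holds it (latched above 1.25). Round rod 100 mm long: steel, 11 mm thick, with a free-spinning black ball grip of 28 mm, its centre 50 mm from the hinge pin. Can be pinched along the hub's y.
- wheel (a joint): Angle (rad) by which the handwheel has been turned clockwise seen from above: 0 at the start, 4.7 at three quarters of a turn, end stop at 4.9; at least 4.25 is needed. It drives the rack's carriage, 20 mm per radian, straight away from the wheel until the rack is under the filling head. It turns lightly, about 2 N at the crank, and stays where it is left.
- sample_rack: White rack, 86 x 86 x 45 mm, with four open clear tubes up to 108 mm above its underside, fixed on its carriage beside the gearbox; not to be pushed. Origin: centre of its underside, 42 mm above the table, at first 190 mm from the axle. The white filling head (column and arm, 226 mm high) stands 284 mm from the axle.

How it is judged (in metres and radians):
On the way, in this order (a step that is already met when the one before it is completed fails the run):
1. the crank is swung up and latched, with the wheel not yet turned (value of joint crank above 1.25 rad and value of joint wheel below 0.6 rad), for 0.2 s.
2. the wheel is cranked until the rack is at the end of its travel (value of joint crank above 1.25 rad and value of joint wheel above 4.25 rad), for 0.2 s.
At the end, for the whole second after the job is handed in: The crank stands upright in its catch (above 1.25 rad), the wheel has been turned clockwise by at least 4.25 rad (the rack has travelled 85 mm or more) and everything is at rest (all of step 2 and linear speed of sample_rack below 0.005 m/s and velocity of joint crank below 0.1 rad/s); the robot touches nothing.
It fails at once if the wheel is forced round with the crank folded (value of joint wheel above 0.6 rad and value of joint crank below 1 rad).
It fails at once if the rack or its tubes are pushed directly (contact force between any of the fingers, the arm and sample_rack above 3 N).
It also fails if it takes over 54 s, if anything falls off the work surface, if the arm or the gripper's body presses on something with over 40 N, if the wrist force passes 120 N, or if a joint passes its speed limit or range.

## Working session

There is one attempt and no reset: what is moved stays moved. The work goes in short steps, Python scripts to look and compute and a tool call to move; the robot and the scene stay as the last step left them, time stands still between calls to the robot, and variables do not carry over. Pictures are saved under pics/ and viewed, at most 10 in all, crops included, and the job is handed in when it is done.

Besides the shell and the picture viewer there is one more tool, called by a JSON object that holds its "fn" and its "kwargs", one argument or row to a line. step_arm: Moves the arm, as the interface text tells. Its arguments: {"type":"object","properties":{"plan":{"type":"array"},"newtons":{"type":"number"}},"required":["plan"]}

```bash
ls; mkdir -p pics; python3 - <<'E'
from plant import r,eyes
import cv2,numpy as np
s=r.get_state();print(s)
for n in("scene","top"):
    cv2.imwrite(f"pics/{n}0.png",cv2.cvtColor(eyes.capture(n),cv2.COLOR_RGB2BGR));print(n,eyes.camera_model(n))
print(eyes.camera_model("wrist"))
E
```

```text
pics
{'time_s': 0.0, 'joints': array([-5.58001198e+01,  2.05910365e+01,  6.33987663e-01, -2.15108839e-02,
       -7.01354302e+01, -1.65078741e+01]), 'qd': array([-0.00093268,  0.06350919,  0.01646474, -0.0427743 , -0.02967371,
       -0.04977691]), 'joint_torque': array([-2.50326171e-03, -5.82717633e+01,  2.93052560e+01,  6.99668258e+00,
        6.67315442e-03, -2.11327315e-04]), 'tcp_pos': array([ 0.20497733, -0.64261039,  0.22562444]), 'eef_rot': array([ 1.79905586e+02, -6.89230236e-03, -1.62315314e+02]), 'contact_force': array([-0.98035781, -0.57248262,  0.09945948]), 'moment': array([0.0377196 , 0.01276758, 0.00279631]), 'gripper_force': 0.0, 'gripper_width': 0.0875911389493072}
scene {'fov_y': 55.336492794591784, 'cx': 272.57685713845297, 'cy': 208.28201081851404, 'k1': -0.047771705508681074, 'world_to_cam': array([[-0.12067761,  0.99247937,  0.02053345, -0.01762005],
       [-0.58982089, -0.08832441,  0.8026893 ,  0.26732824],
       [ 0.79846617,  0.08475557,  0.59604384, -1.21707785],
       [ 0.        ,  0.        ,  0.        ,  1.        ]])}
top {'fov_y': 46.94612433984241, 'cx': 276.605283568842, 'cy': 209.03071944064976, 'k1': -0.1391356622085927, 'world_to_cam': array([[-0.0251894 , -0.99915256, -0.03255246,  0.1110666 ],
       [ 0.99325626, -0.02870051,  0.11233116, -0.60769259],
       [-0.11317024, -0.02950338,  0.99313748, -0.70634539],
       [ 0.        ,  0.        ,  0.        ,  1.        ]])}
{'fov_y': 68.108000313435, 'cx': 279.01473968441206, 'cy': 206.766804447755, 'k1': -0.02623997232243207, 'hand_eye': array([[-5.39347868e-04,  9.65080426e-01,  2.61953204e-01,
         7.11089635e-02],
       [ 9.99999792e-01,  6.13239913e-04, -2.00333801e-04,
         3.89608055e-04],
       [-3.53978389e-04,  2.61953041e-01, -9.65080556e-01,
        -1.57617696e-01],
       [ 0.00000000e+00,  0.00000000e+00,  0.00000000e+00,
         1.00000000e+00]])}
```

View pics/scene0.png

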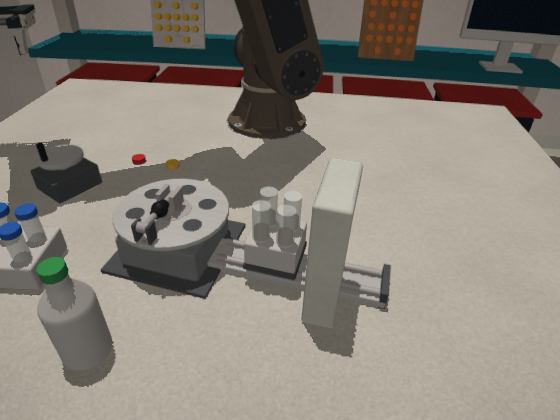

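View pics/top0.png

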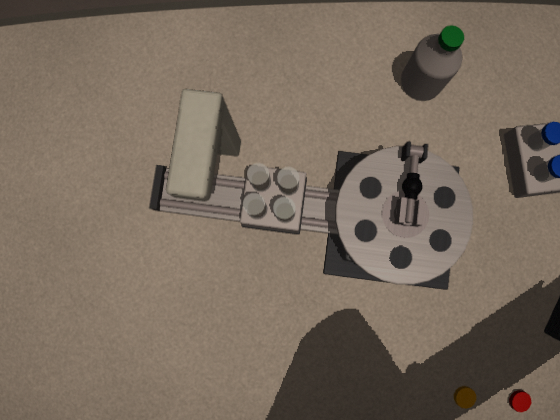

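The scene view shows the wheel at about (170,212) with the crank folded, and the rack and filling head to its right. In the top view the disc is centred near (403,214), the hinge is at (414,152), the ball at (412,186), the rack at (273,198) and the bottle at (432,65).

```bash
cat > h.py <<'E'
from plant import r,eyes
import cv2,numpy as np
def ray(n,uv):
    m=eyes.camera_model(n);f=210/np.tan(np.radians(m["fov_y"]/2))
    K=np.array([[f,0,m["cx"]],[0,f,m["cy"]],[0,0,1]])
    p=cv2.undistortPoints(np.array([[uv]],float),K,np.array([m["k1"],0,0,0]))[0,0]
    if n=="wrist":
        from scipy.spatial.transform import Rotation as R
        s=r.get_state();T=np.eye(4);T[:3,:3]=R.from_euler("xyz",s["eef_rot"],degrees=True).as_matrix();T[:3,3]=s["tcp_pos"]
        W=T@m["hand_eye"]
    else: W=np.linalg.inv(m["world_to_cam"])
    return W[:3,3],W[:3,:3]@np.array([p[0],-p[1],-1])
def at(n,uv,z):
    o,d=ray(n,uv);return (o+d*(z-o[2])/d[2])
E
python3 - <<'E'
from h import *
im=cv2.imread("pics/top0.png")
cv2.imwrite("pics/crop.png",cv2.resize(im[130:300,320:490],None,fx=3.5,fy=3.5,interpolation=cv2.INTER_CUBIC))
for n,uv,z in [("top",(336,214),.092),("top",(472,214),.092),("top",(403,145),.092),("top",(403,282),.092),("top",(414,152),.116),("top",(412,186),.116),("top",(451,37),.15)]:print(uv,at(n,uv,z).round(4))
E
```

```text
(336, 214) [0.5946 0.0091 0.092 ]
(472, 214) [ 0.5889 -0.1868  0.092 ]
(403, 145) [ 0.6919 -0.0922  0.092 ]
(403, 282) [ 0.4961 -0.0816  0.092 ]
(414, 152) [ 0.6758 -0.1012  0.116 ]
(412, 186) [ 0.6279 -0.0954  0.116 ]
(451, 37) [ 0.8313 -0.1575  0.15  ]
```

View pics/crop.png

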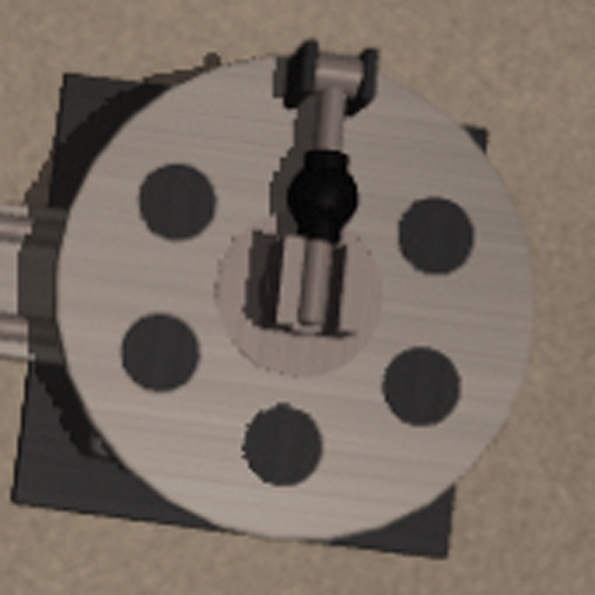

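The crop shows five dots at (177,202), (436,236), (421,387), (160,353) and (283,445), so the disc centre is at about (298.5,294.5). The hinge is at (337,75), the ball at (323,200), and the ears run from row 235 to 335, close to the ball.

```bash
python3 - <<'E'
from h import *
f=lambda u,v:((u+.5)/3.5-.5+320,(v+.5)/3.5-.5+130)
D=[at("top",f(*p),.092) for p in[(436,236),(421,387),(283,445),(160,353),(177,202)]]
c=(D[0]+D[3]+D[1]+D[4])/4; d=c-D[2]; print("hub",c,"r",[np.hypot(*(q-c)[:2]).round(4) for q in D])
a=[np.degrees(np.arctan2((q-c)[1],(q-c)[0]))for q in D];print(np.round(a,1))
yaw=np.mean([((x-o+180)%360-180) for x,o in zip(a,[-60,-120,180,120,60])]);print("hub yaw",yaw)
y=np.radians(yaw);X=np.array([np.cos(y),np.sin(y)]);Y=np.array([-X[1],X[0]])
for nm,p,z in[("ball",(323,200),.117),("hinge",(337,75),.122),("earL",(285,235),.130),("earR",(345,240),.130),("earB",(285,330),.130),("tip",(312,322),.12)]:
  q=at("top",f(*p),z);print(nm,q.round(4),(q-c)[:2]@X,(q-c)[:2]@Y)
for nm,uv in[("ball",(160,209)),("hinge",(146,229))]:print(nm,at("scene",uv,.116))
s=r.get_state();print(s["tcp_pos"],s["eef_rot"],s["time_s"])
E
```

```text
hub [ 0.59217139 -0.08938388  0.092     ] r [np.float64(0.0622), np.float64(0.062), np.float64(0.0615), np.float64(0.062), np.float64(0.062)]
[ -69.1 -129.2  170.9  110.9   50.9]
hub yaw -9.127329972063887
ball [ 0.6267 -0.0949  0.117 ] 0.034956010315793866 -1.747794796767436e-05
hinge [ 0.6757 -0.1024  0.122 ] 0.08450082867345153 0.00034874919631314253
earL [ 0.6115 -0.076   0.13  ] 0.01696411654959439 0.016256146327401202
earR [ 0.6089 -0.0993  0.13  ] 0.018099903916638772 -0.00712194168738049
earB [ 0.5749 -0.074   0.13  ] -0.01945394269981077 0.012405941214521753
tip [ 0.5785 -0.0871  0.12  ] -0.013884514951647957 8.844497546853229e-05
ball [ 0.62726719 -0.09460889  0.116     ]
hinge [ 0.67987887 -0.09826892  0.116     ]
[ 0.2049594  -0.64266384  0.225721  ] [ 1.79914661e+02 -1.01558378e-02 -1.62313512e+02] 0.1
```

{"fn": "step_arm", "kwargs": {
  "plan": [
    [-1,0.69,0,0,87],
    [-1,0.69,0,0,87],
    [-1,0.69,0,0,87],
    [-1,0.69,0,0,87],
    [-1,0.69,0,0,87],
    [-1,0.69,0,0,87],
    [-1,0.69,0,0,87],
    [-1,0.69,0,0,87]
  ],
  "newtons": 20
}}

```text
time_s: 0.77
tcp_pos: [0.3932, -0.3991, 0.2266]
eef_rot: [180.0, 0.1, -162.2]
contact_force: [-0.6, 0.3, -0.4]
gripper_width: 0.087
gripper_force: 0.0
```

{"fn": "step_arm", "kwargs": {
  "plan": [
    [-1,0.69,0,0.1,87],
    [-1,0.69,0,0.2,87],
    [-1,0.69,0,0.3,87],
    [-1,0.69,0,0.4,87],
    [-1,0.69,0,0.446,87],
    [-1,0.69,0,0.446,87],
    [-1,0.69,0,0.446,87],
    [-1,0.69,0,0.446,87],
    [-1,0.69,0,0.446,87],
    [-1,0.69,0,0.446,87]
  ]
}}

```text
time_s: 1.6
tcp_pos: [0.5767, -0.1617, 0.2258]
eef_rot: [-180.0, -0.1, 171.0]
contact_force: [0.4, 0.1, 0.2]
gripper_width: 0.0871
gripper_force: 0.0
```

```bash
cat >> h.py <<'E'
from scipy.spatial.transform import Rotation as R
HUB=np.array([.5922,-.0894]);YAW=np.radians(-9.13)
def hw(x,y,z): # hub xy -> world
    c,s=np.cos(YAW),np.sin(YAW);return np.array([HUB[0]+c*x-s*y,HUB[1]+s*x+c*y,z])
def share(target,s=None):
    s=s or r.get_state();return R.from_euler("xyz",s["eef_rot"],degrees=True).inv().apply(target-s["tcp_pos"])/.25
E
python3 - <<'E'
from h import *
s=r.get_state();print(s["time_s"],s["tcp_pos"],s["eef_rot"],s["joints"],s["gripper_width"],share(hw(.037,0,.2)))
E
```

```text
1.6 [ 0.57665249 -0.16165213  0.22580589] [-1.79991870e+02 -8.36717542e-02  1.71029878e+02] [ 3.01288478e+00  1.35187664e+01 -9.30824947e+00 -1.02138401e-02
 -6.72565208e+01 -1.01979045e+02] 0.08705720929963176 [-0.16451741  0.29477215  0.10294158]
```

{"fn": "step_arm", "kwargs": {
  "plan": [
    [-0.165,0.295,0.1,0,87],
    [-0.165,0.295,0.1,0,87],
    [-0.165,0.295,0.1,0,87],
    [-0.165,0.295,0.1,0,87],
    [-0.165,0.295,0.1,0,87]
  ]
}}

```text
time_s: 2.02
tcp_pos: [0.6283, -0.097, 0.2012]
eef_rot: [-180.0, -0.1, 170.9]
contact_force: [-0.5, -0.8, 0.6]
gripper_width: 0.087
gripper_force: 0.0
```

```bash
python3 - <<'E'
from h import *
s=r.get_state();print(s["time_s"],s["tcp_pos"],s["eef_rot"],share(hw(.037,0,.105)))
cv2.imwrite("pics/w1.png",cv2.cvtColor(eyes.capture("wrist"),cv2.COLOR_RGB2BGR))
m=eyes.camera_model("wrist")
for nm,p in[("ball",hw(.036,0,.117)),("hinge",hw(.086,0,.116)),("hub",hw(0,0,.092))]:
  T=np.eye(4);T[:3,:3]=R.from_euler("xyz",s["eef_rot"],degrees=True).as_matrix();T[:3,3]=s["tcp_pos"]
  q=np.linalg.inv(T@m["hand_eye"])@np.append(p,1);f=210/np.tan(np.radians(m["fov_y"]/2));a=np.array([q[0],-q[1]])/-q[2];a*=1+m["k1"]*(a@a);print(nm,a*f+[m["cx"],m["cy"]])
E
```

```text
2.0167 [ 0.62826619 -0.09696624  0.20118878] [-1.79972256e+02 -6.86020531e-02  1.70916394e+02] [-0.00122699  0.00717598  0.38475049]
ball [281.16121528 212.60759972]
hinge [281.03016926 268.35686658]
hub [281.04587134 164.20384759]
```

View pics/w1.png

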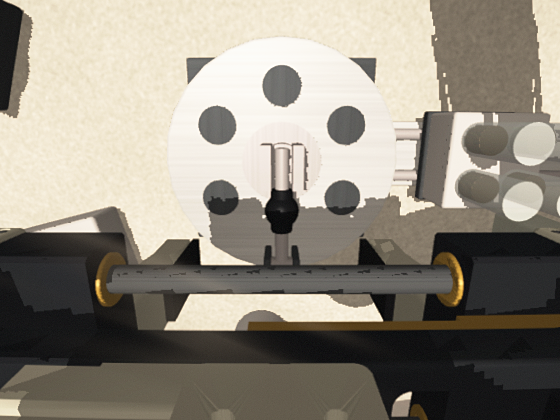

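The wrist view shows the ball at (282,211), within 2 px of the predicted position. I'm descending and pinching.

{"fn": "step_arm", "kwargs": {
  "plan": [
    [0,0.007,0.15,0,87],
    [0,0.007,0.25,0,87],
    [0,0.007,0.32,0,70],
    [0,0.007,0.37,0,60],
    [0,0.007,0.385,0,50],
    [0,0.007,0.385,0,40],
    [0,0.007,0.385,0,20],
    [0,0.007,0.385,0,20],
    [0,0.007,0.385,0,20],
    [0,0.007,0.385,0,20]
  ],
  "newtons": 20
}}

```text
time_s: 2.9
tcp_pos: [0.6297, -0.0944, 0.1064]
eef_rot: [180.0, 0.1, 170.9]
contact_force: [0.3, 0.3, -0.3]
gripper_width: 0.0394
gripper_force: 0.0
```

```bash
python3 - <<'E'
from h import *
s=r.get_state();print(s["time_s"],s["tcp_pos"],s["eef_rot"],s["gripper_width"],s["gripper_force"],s["contact_force"])
R0=R.from_euler("xyz",s["eef_rot"],degrees=True).inv()
for k in range(1,17):
  p=k*.1;d=hw(.086-.05*np.cos(p),0,.05*np.sin(p))-hw(.036,0,0);print(p,(R0.apply(d)/.25).round(3))
E
```

```text
2.9 [ 0.62972808 -0.09441262  0.10636472] [1.79975727e+02 9.17409875e-02 1.70932291e+02] 0.03937494984099758 0.0 [ 0.34373417  0.27853175 -0.33629222]
0.1 [-0.001  0.    -0.02 ]
0.2 [-0.004  0.    -0.04 ]
0.30000000000000004 [-0.009  0.    -0.059]
0.4 [-0.016  0.    -0.078]
0.5 [-0.025  0.    -0.096]
0.6000000000000001 [-0.035  0.    -0.113]
0.7000000000000001 [-0.047  0.    -0.129]
0.8 [-0.061 -0.    -0.143]
0.9 [-0.076 -0.    -0.157]
1.0 [-0.092 -0.    -0.168]
1.1 [-0.11  -0.    -0.178]
1.2000000000000002 [-0.128 -0.    -0.186]
1.3 [-0.147 -0.    -0.192]
1.4000000000000001 [-0.166 -0.    -0.197]
1.5 [-0.186 -0.    -0.199]
1.6 [-0.206 -0.    -0.2  ]
```

{"fn": "step_arm", "kwargs": {
  "plan": [
    [0,0,0,0,20],
    [0,0,0,0,20],
    [0,0,0,0,20],
    [0,0,0,0,20],
    [0,0,0,0,20],
    [0,0,0,0,20]
  ],
  "newtons": 20
}}

```text
time_s: 3.4
tcp_pos: [0.6294, -0.0946, 0.1056]
eef_rot: [-180.0, 0.0, 170.9]
contact_force: [-1.0, -3.3, 4.1]
gripper_width: 0.0262
gripper_force: 20.0
```

{"fn": "step_arm", "kwargs": {
  "plan": [
    [-0.001,0,-0.02,0,20],
    [-0.004,0,-0.04,0,20],
    [-0.009,0,-0.059,0,20],
    [-0.016,0,-0.078,0,20],
    [-0.025,0,-0.096,0,20],
    [-0.025,0,-0.096,0,20]
  ],
  "newtons": 20
}}

```text
time_s: 3.9
tcp_pos: [0.6352, -0.0954, 0.1301]
eef_rot: [-180.0, -0.0, 170.9]
contact_force: [-3.5, -1.5, 0.9]
gripper_width: 0.0266
gripper_force: 20.0
```

```bash
python3 - <<'E'
from h import *
s=r.get_state();print(s["time_s"],s["tcp_pos"],s["gripper_width"],s["gripper_force"],s["contact_force"],s["moment"])
im=cv2.cvtColor(eyes.capture("scene"),cv2.COLOR_RGB2BGR)
cv2.imwrite("pics/s1.png",cv2.resize(im[100:300,60:330],None,fx=2.9,fy=2.9,interpolation=cv2.INTER_CUBIC))
E
```

```text
3.9 [ 0.63517191 -0.09536188  0.13013663] 0.026626815268817775 19.999954998493195 [-3.54827624 -1.48711175  0.89903615] [-0.66270263  1.48673531 -0.00904974]
```

View pics/s1.png

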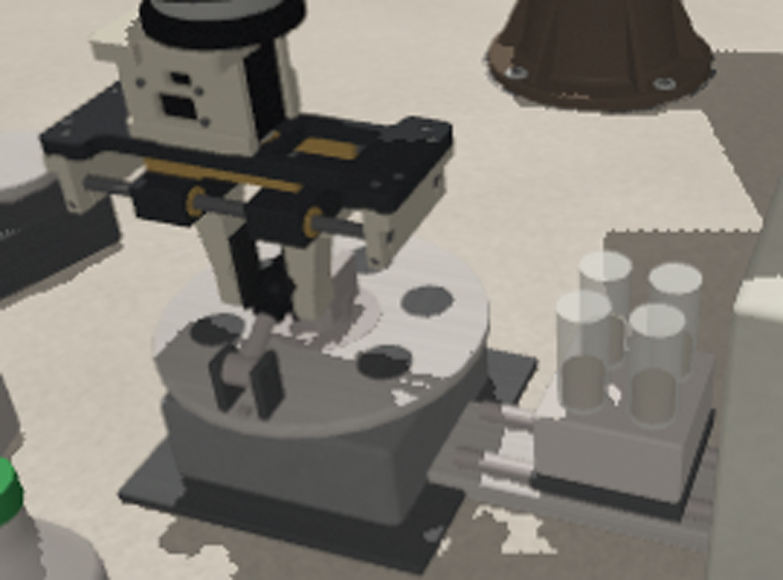

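The crop shows the ball held between the fingers at (270,285), with the rod lifted. I'm continuing along the arc.

{"fn": "step_arm", "kwargs": {
  "plan": [
    [-0.01,0,-0.017,0,20],
    [-0.022,0,-0.033,0,20],
    [-0.036,0,-0.047,0,20],
    [-0.051,0,-0.061,0,20],
    [-0.067,0,-0.072,0,20],
    [-0.085,0,-0.082,0,20],
    [-0.103,0,-0.09,0,20],
    [-0.122,0,-0.096,0,20],
    [-0.141,0,-0.101,0,20],
    [-0.161,0,-0.103,0,20],
    [-0.161,0,-0.103,0,20],
    [-0.161,0,-0.103,0,20]
  ],
  "newtons": 20
}}

```text
time_s: 4.95
tcp_pos: [0.6764, -0.1015, 0.1557]
eef_rot: [180.0, 0.1, 170.9]
contact_force: [-1.1, 1.6, 4.7]
gripper_width: 0.0266
gripper_force: 20.0
```

```bash
python3 - <<'E'
from h import *
s=r.get_state();print(s["time_s"],s["tcp_pos"],s["gripper_width"],s["gripper_force"],s["contact_force"],s["moment"])
im=cv2.cvtColor(eyes.capture("scene"),cv2.COLOR_RGB2BGR)
cv2.imwrite("pics/s2.png",cv2.resize(im[80:280,60:330],None,fx=2.9,fy=2.9,interpolation=cv2.INTER_CUBIC))
p=s["tcp_pos"][:2]-HUB;print("radius,ang",np.hypot(*p),np.degrees(np.arctan2(p[1],p[0])))
E
```

```text
4.95 [ 0.67640461 -0.10153708  0.15568358] 0.026611728034428957 20.000573694705963 [-1.09626818  1.6490422   4.7071038 ] [0.48095747 0.42359249 0.04587594]
radius,ang 0.08507481708898552 -8.202009717009936
```

View pics/s2.png

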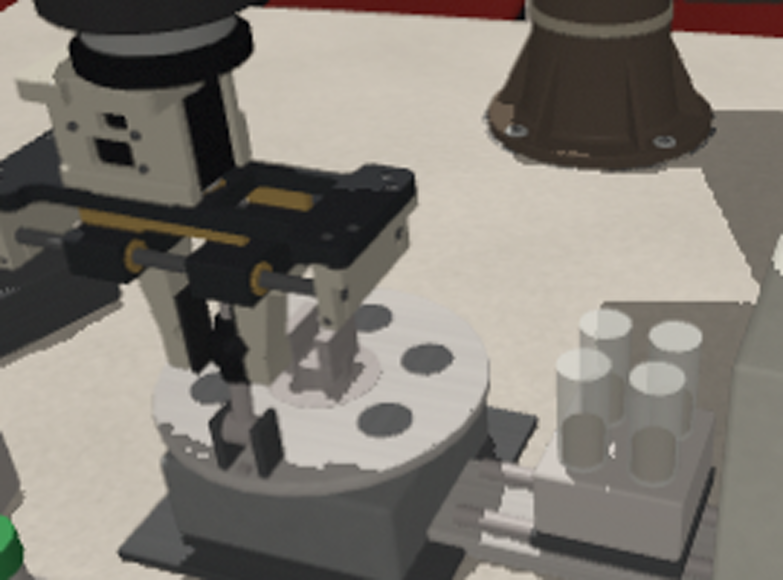

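The crop shows the rod standing upright at (235,370), gripped by the ball. I'm working out the circle next.

```bash
python3 - <<'E'
from h import *
Ri=R.from_euler("xyz",[180,0,170.9],degrees=True).inv()
P=lambda a:np.array([np.cos(np.radians(a)),np.sin(np.radians(a)),0])*.085
for c in range(3):
  print([[*(Ri.apply(P(-8.8-90*c-7.5*k)-P(-8.8-90*c))/.25).round(3)[:2].tolist(),0,0,20] for k in range(1,13)])
E
```

```text
[[0.003, -0.044, 0, 0, 20], [0.011, -0.088, 0, 0, 20], [0.025, -0.13, 0, 0, 20], [0.045, -0.17, 0, 0, 20], [0.069, -0.207, 0, 0, 20], [0.098, -0.241, 0, 0, 20], [0.132, -0.27, 0, 0, 20], [0.168, -0.295, 0, 0, 20], [0.208, -0.315, 0, 0, 20], [0.25, -0.33, 0, 0, 20], [0.294, -0.339, 0, 0, 20], [0.338, -0.342, 0, 0, 20]]
[[0.044, 0.003, 0, 0, 20], [0.088, 0.011, 0, 0, 20], [0.13, 0.025, 0, 0, 20], [0.17, 0.045, 0, 0, 20], [0.207, 0.069, 0, 0, 20], [0.241, 0.098, 0, 0, 20], [0.27, 0.132, 0, 0, 20], [0.295, 0.168, 0, 0, 20], [0.315, 0.208, 0, 0, 20], [0.33, 0.25, 0, 0, 20], [0.339, 0.294, 0, 0, 20], [0.342, 0.338, 0, 0, 20]]
[[-0.003, 0.044, 0, 0, 20], [-0.011, 0.088, 0, 0, 20], [-0.025, 0.13, 0, 0, 20], [-0.045, 0.17, 0, 0, 20], [-0.069, 0.207, 0, 0, 20], [-0.098, 0.241, 0, 0, 20], [-0.132, 0.27, 0, 0, 20], [-0.168, 0.295, 0, 0, 20], [-0.208, 0.315, 0, 0, 20], [-0.25, 0.33, 0, 0, 20], [-0.294, 0.339, 0, 0, 20], [-0.338, 0.342, 0, 0, 20]]
```

{"fn": "step_arm", "kwargs": {
  "plan": [
    [0,0,0,0,20],
    [0.003,-0.044,0,0,20],
    [0.011,-0.088,0,0,20],
    [0.025,-0.13,0,0,20],
    [0.045,-0.17,0,0,20],
    [0.069,-0.207,0,0,20],
    [0.098,-0.241,0,0,20]
  ]
}}

```text
time_s: 5.58
tcp_pos: [0.6412, -0.1584, 0.1554]
eef_rot: [-180.0, 0.1, 170.9]
contact_force: [1.6, 0.8, 6.1]
gripper_width: 0.0267
gripper_force: 20.0
```

{"fn": "step_arm", "kwargs": {
  "plan": [
    [0.034,-0.029,0,0,20],
    [0.07,-0.054,0,0,20],
    [0.11,-0.074,0,0,20],
    [0.152,-0.089,0,0,20],
    [0.196,-0.098,0,0,20],
    [0.24,-0.101,0,0,20]
  ]
}}

```text
time_s: 6.08
tcp_pos: [0.5774, -0.1727, 0.1553]
eef_rot: [179.9, 0.1, 170.9]
contact_force: [3.3, 5.4, 5.1]
gripper_width: 0.0266
gripper_force: 20.0
```

{"fn": "step_arm", "kwargs": {
  "plan": [
    [0.044,0.003,0,0,20],
    [0.088,0.011,0,0,20],
    [0.13,0.025,0,0,20],
    [0.17,0.045,0,0,20],
    [0.207,0.069,0,0,20],
    [0.241,0.098,0,0,20],
    [0.27,0.132,0,0,20],
    [0.295,0.168,0,0,20],
    [0.315,0.208,0,0,20],
    [0.33,0.25,0,0,20],
    [0.339,0.294,0,0,20],
    [0.342,0.338,0,0,20]
  ]
}}

```text
time_s: 7.08
tcp_pos: [0.5102, -0.0754, 0.1557]
eef_rot: [179.9, 0.4, 171.0]
contact_force: [17.9, -5.4, -8.9]
gripper_width: 0.0266
gripper_force: 20.0
```

```bash
python3 - <<'E'
from h import *
s=r.get_state();p=s["tcp_pos"][:2]-HUB;print(s["time_s"],s["tcp_pos"],s["contact_force"],np.hypot(*p),np.degrees(np.arctan2(p[1],p[0])),s["joints"])
im=cv2.cvtColor(eyes.capture("scene"),cv2.COLOR_RGB2BGR)
cv2.imwrite("pics/s3.png",cv2.resize(im[80:300,60:400],None,fx=2.3,fy=2.3,interpolation=cv2.INTER_CUBIC))
E
```

```text
7.0833 [ 0.51019569 -0.07543604  0.15565662] [17.90481647 -5.38940071 -8.94960544] 0.08318472623274217 170.33618564474358 [  13.50370263    8.76728924  -25.3507791     0.12619739  -55.46736698
 -112.58875243]
```

View pics/s3.png

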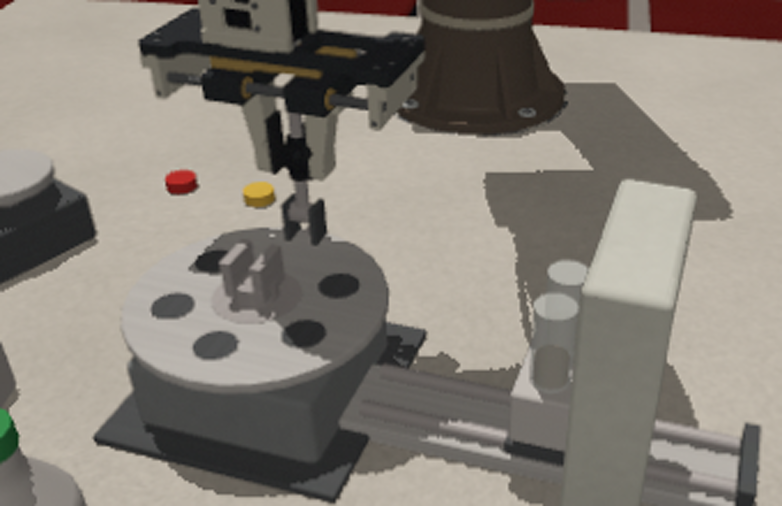

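The crop shows the crank upright and held, with the wheel half-turned and the rack advanced. An 18 N radial load shows, so I'll trim about 2 mm inward and finish the turn.

{"fn": "step_arm", "kwargs": {
  "plan": [
    [-0.008,0.044,0,0,20],
    [-0.018,0.088,0,0,20],
    [-0.033,0.13,0,0,20],
    [-0.053,0.17,0,0,20],
    [-0.077,0.206,0,0,20],
    [-0.106,0.239,0,0,20],
    [-0.14,0.268,0,0,20],
    [-0.176,0.292,0,0,20],
    [-0.216,0.312,0,0,20]
  ]
}}

```text
time_s: 7.88
tcp_pos: [0.5713, -0.0081, 0.1553]
eef_rot: [-179.9, -0.1, 170.9]
contact_force: [-2.5, 1.4, 9.6]
gripper_width: 0.0267
gripper_force: 20.0
```

{"fn": "step_arm", "kwargs": {
  "plan": [
    [-0.042,0.014,0,0,20],
    [-0.086,0.022,0,0,20],
    [-0.13,0.025,0,0,20],
    [-0.13,0.025,0,0,20],
    [-0.13,0.025,0,0,20],
    [-0.13,0.025,0,0,20]
  ]
}}

```text
time_s: 8.38
tcp_pos: [0.6059, -0.0057, 0.1554]
eef_rot: [179.9, 0.1, 170.9]
contact_force: [2.4, 5.3, 5.5]
gripper_width: 0.0266
gripper_force: 20.0
```

```bash
python3 - <<'E'
from h import *
s=r.get_state();p=s["tcp_pos"][:2]-HUB;print(s["time_s"],s["tcp_pos"],s["contact_force"],np.hypot(*p),np.degrees(np.arctan2(p[1],p[0])))
im=cv2.cvtColor(eyes.capture("scene"),cv2.COLOR_RGB2BGR)
cv2.imwrite("pics/s4.png",cv2.resize(im[80:300,60:400],None,fx=2.3,fy=2.3,interpolation=cv2.INTER_CUBIC))
E
```

```text
8.3833 [ 0.60591346 -0.00567451  0.15537698] [2.352316   5.28257619 5.46042103] 0.08484112575644394 80.69808033072823
```

View pics/s4.png

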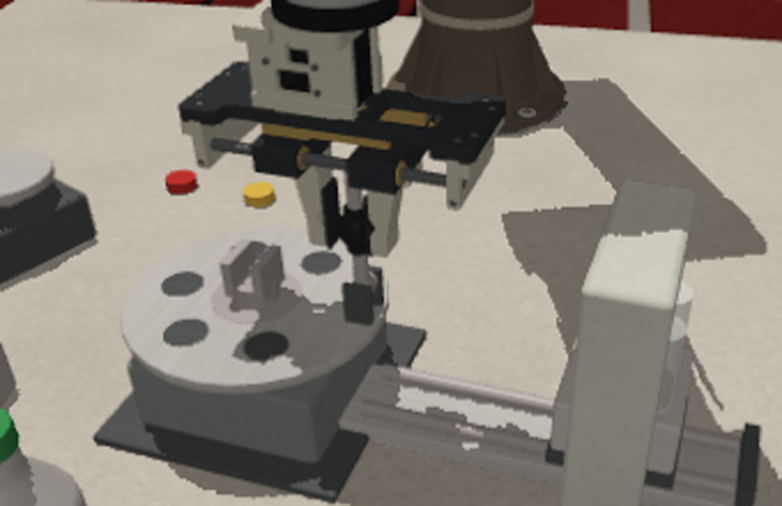

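The crop shows the crank upright and the rack under the head, about 4.7 rad turned. I'm releasing and lifting clear.

{"fn": "step_arm", "kwargs": {
  "plan": [
    [0,0,0,0,40],
    [0,0,0,0,60],
    [0,0,0,0,70],
    [0,0,0,0,70],
    [0,0,0,0,70],
    [0,0,0,0,70],
    [0,0,0,0,70],
    [0,0,0,0,70]
  ]
}}

```text
time_s: 9.1
tcp_pos: [0.6057, -0.0064, 0.155]
eef_rot: [-180.0, -0.0, 170.9]
contact_force: [-0.1, 0.4, 0.4]
gripper_width: 0.0687
gripper_force: 0.0
```

{"fn": "step_arm", "kwargs": {
  "plan": [
    [0,0,-0.1,0,70],
    [0,0,-0.2,0,70],
    [0,0,-0.3,0,70],
    [0,0,-0.4,0,70],
    [0,0,-0.5,0,70],
    [0,0,-0.5,0,70],
    [0,0,-0.5,0,70],
    [0,0,-0.5,0,70]
  ]
}}

```text
time_s: 9.77
tcp_pos: [0.6055, -0.0063, 0.2795]
eef_rot: [180.0, -0.0, 170.9]
contact_force: [-0.8, -0.2, -0.8]
gripper_width: 0.0699
gripper_force: 0.0
```

```bash
python3 - <<'E'
from h import *
s=r.get_state();print(s["time_s"],s["tcp_pos"],s["contact_force"],s["gripper_width"])
im=cv2.cvtColor(eyes.capture("scene"),cv2.COLOR_RGB2BGR)
cv2.imwrite("pics/s5.png",cv2.resize(im[80:300,60:400],None,fx=2.3,fy=2.3,interpolation=cv2.INTER_CUBIC))
E
```

```text
9.7667 [ 0.60545152 -0.00625691  0.27953015] [-0.81261413 -0.24440907 -0.83437366] 0.06994962410441996
```

View pics/s5.png

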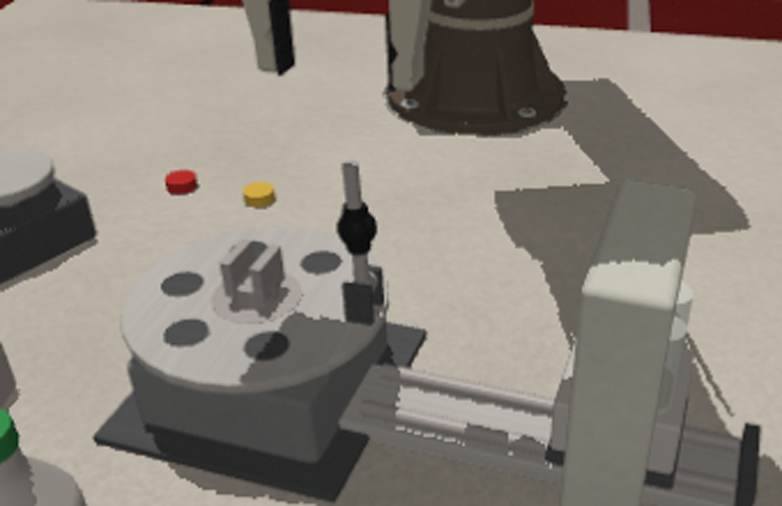

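The crank stands upright and free, with its ball at (357,228), and the gripper is clear of it. I'm handing the job in.

```bash
python3 -c "
from plant import workorder
print(workorder.close_job())"
```

```text
the job is handed in; nothing more can be done
None
```

I raised the crank upright, turned the wheel clockwise about 4.7 rad so the rack sits under the filling head, let go with the crank still standing, and handed the job in; the hand-in returned no verdict.

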